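# Run the desk coffee grinder with its twist lid

### The arm

A 6-joint arm with a two-finger parallel gripper is mounted at the origin on a cart in front of the work surface, level with it; the furniture and walls round the work are solid. World frame = base frame: x ahead of the robot, y to its left, z up, the work surface at z = 0. Lengths are in mm, angles in rad, forces in N, time in s.
With the tool pointing down it reaches from about 350 to 975 mm from the base axis. Payload 4.9 kg.
Tool frame: the origin (TCP) lies midway between the tips of the shut fingers; the grasp point (between the pads) lies 19 mm behind it; y points along the fingers, x is the direction in which the jaws open and shut, and the axes are right-handed (so a half turn about y gives the same grasp; the last joint's range is limited). The gripper opens to 85 mm and grips with 20 to 120 N. Pads are 22 mm wide; open, the fingers measure 114 mm over their backs; the gripper's body (76 mm by 85 mm) begins 54 mm behind the grasp point. The pads swing forward as they close: fully open they stand 13 mm farther back than shut.
Start: joints at [1.212, 0.053, 1.613, -0, 1.476, -0.119], TCP at [148.433, 607.099, 231.304] pointing down, gripper open.
Joint ranges: [-3.01, 3.01], [-1.01, 2.22], [0.06, 2.58], [-1.02, 4.17], [0.09, 2.62], [-3.14, 3.14]. Speed limits (rad/s): [2.57, 2.57, 3.14, 3.14, 3.14, 3.14].

### API

Orientations are given as a unit quaternion [x, y, z, w].
In Python, from station import arm gives the robot as it stands.
- The arm moves only by the tool move_arm, never from a script. Its arguments are lists of equal length, an entry for each row: "dp": the shift along the tool's x, y, z in cm, a list of three; "rot": the turn, a rotation vector about the tool's x, y, z in degrees, a list of three. A call has exactly 5 rows; each row shifts and turns the commanded pose from where the row before left it, along the tool's axes as they then stand; what a row does not reach is not made up. A row lasts 1/8 s, in which the tool goes at most 62.5 mm and 10.7 degrees, less where a joint would pass 70% of its speed; a pose out of reach is approached as far as the arm can. A call with a gripper value outside its range is refused whole. "hand" is the finger opening in cm, from 0 to 8.54, set as the call begins (left out, the last holds). The fingers move at their own pace and stop on an object; the grip force is fixed at half the most. Time passes only in rows, so rows that do not move let the fingers close, or fill a call up. It gives the time, the measured TCP pose, the force and the opening at its end, in the units of the state.
- arm.observe(): the state, without advancing time (a new reading comes with each control period).
- arm.get_image(name): name is "scene" or "top" or "wrist"; returns (picture, depth): 420x560x3 uint8, red, green, blue; 420x560 float32, mm along the optical axis (not along the pixel's ray), 0 where there is no reading.
- arm.camera_info(name): a dict with "mtx" (3x3 intrinsics, pixels), "R" (3x3) and "t" (3): a world point X has camera coordinates R X + t. Camera axes: x right, y down, z forward; pixel columns grow to the right and rows downward; lengths in mm; the calibration is good to about 2 mm. A picture is of the moment at which its call begins: read the wrist's pose just before it. camera_info takes no time and is no camera call; for the wrist camera it gives the pose at the moment of the call.
- arm.job_done(): hands the job in, once; it reports no verdict.
The state is a dict: "time_s": time; "qpos": joint angles; "qvel": joint speeds; "joint_torque": joint torques, N m; "eef_pos": TCP position; "orientation": TCP orientation; "wrist_force": force on the tool from outside, world axes, zero at the start; "wrist_torque": the same for the moment, N m; "gripper_width": opening from 0.0 (shut) to 1.0 (fully open).
Only numpy, scipy, OpenCV 4.12 (cv2) and the standard library are available. Lean on these libraries where they do the work, as an engineer would, in place of code of your own. Each camera call takes 0.05 s, during which the arm holds its last target.

### The job

Give the empty coffee grinder a run: set its loose lid into the mouth with the lugs down through the two notches, turn it clockwise (seen from above) until the grip bar points at the broad middle ribs, half way to the lock, and keep holding it there against the return spring. Do not turn it on to the lock, and leave the mug, the stapler and the sticky notes beside it where they are. Finish while still gripping the lid at the half-way position; do not let go.

Things in the scene. Friction and masses are not known exactly. Their poses are not given: they have to be found in the camera images.
- grinder: Coffee grinder base: squat steel drum fixed to the desk, 80 mm high, 92 mm across (107 at the foot), black collar on top. Origin: centre of its underside; z up; the same after half a turn. On its +x and -x side the collar has a notch, 17 mm wide, marked by a pair of thin upright ribs on the wall. Turning a seated lid anticlockwise is stopped after about 9 degrees.
- mouth (a point): Centre of the grinder's mouth, level with the collar's top (80 mm above the desk). The mouth is 59 mm across, open at the two notches to the outside of the collar. The collar is 5 mm thick; below it is a hollow 13 mm deep and 82 mm across in which the lugs turn. Axes as the grinder's.
- half_rib (a point): Top end of one of the two broad tall ribs (7 mm wide, standing 6 mm out, 40 mm tall) on opposite sides of the wall, 40 degrees (0.70 rad) clockwise from the notches seen from above: the half-way position, where the grinder runs.
- lock_stud (a point): One of the two round studs (8 mm) on opposite sides of the wall, 80 degrees clockwise from the notches: the lock position, not to be reached. From about 63 degrees on the lid counts as turned to the lock.
- lid: Loose black lid, about 120 g, standing on its plug on the desk. Origin: centre of the plug's underside; z up; the same after half a turn. Plug 54 mm across, 10.5 mm deep, with two steel lugs at its foot on +x and -x reaching 35 mm from the axis, 10 mm wide, 4 mm high. Cover disc above it 84 mm across, z 10.5 to 16.5 mm. Seated, the cover rests on the collar: origin 69.5 mm above the grinder's.
- lid_bar (a point): Centre of the lid's straight upright grip bar, 31.5 mm above the lid's origin. The bar lies along the lid's x, over the lugs: 60 mm long (x), 14 mm thick (y), from 16.5 to 46.5 mm above the lid's origin. A small pointer tab stands out of the cover's rim at each end, over each lug.
- run_ring (a joint): Sprung switch ring hidden below the collar, in rad, 0 to 1.25, growing clockwise from above. The seated lid turns about 0.15 rad freely, then its lugs push the ring: value = lid's clockwise angle from the notches less about 0.15, so about 0.55 half way. The spring turns both back when let go (0.035 N m at 0, 0.09 half way). From 0.95 on the lid counts as turned to the lock.
- coffee_mug: White speckled mug, 81 x 116 x 94 mm, a bystander. Origin: centre of its underside.
- sticky_notes: Block of yellow sticky notes, 76 x 76 x 19 mm, a bystander. Origin: centre of its underside.
- stapler: Black stapler, 37 x 140 x 47 mm, a bystander. Origin: centre of its underside.

How it is judged (in metres and radians):
On the way, in this order (a step that is already met when the one before it is completed fails the run):
1. the lid is seated in the grinder's mouth, its lugs through the notches, the ring not yet turned (z of lid in the frame of grinder between 0.065 and 0.0725 m and horizontal distance between lid and grinder below 0.0045 m and angle between lid's own z axis and vertical below 0.08 rad and angle between the x axis of lid and the x axis of grinder, either way round below 0.3 rad), for 0.1 s.
2. the seated lid is turned clockwise to the half-way ribs (z of lid in the frame of grinder between 0.065 and 0.0725 m and horizontal distance between lid and grinder below 0.0045 m and angle between lid's own z axis and vertical below 0.08 rad and angle between the x axis of lid and the x axis of grinder, either way round between 0.52 and 0.88 rad and value of joint run_ring between 0.35 and 0.75 rad), for 0.2 s.
At the end, for the whole second after the job is handed in: The lid is seated (origin 65 to 72.5 mm above the grinder's, within 4.5 mm of its axis, tilted less than 0.08 rad) and stands 0.52 to 0.88 rad clockwise from the notches with the ring at 0.35 to 0.75, still, held in the fingers (more than 1 N); the bystanders are within 30 mm of where they stood (all of step 2 and velocity of joint run_ring between -0.15 and 0.15 rad/s and contact force between the fingers and lid above 1 N and distance of each of coffee_mug, sticky_notes, stapler from where it was at the start of the episode below 0.03 m); the arm keeps its last pose, push and grip.
It fails at once if the lid is turned on to the lock (ring past 0.95) (value of joint run_ring above 0.95 rad).
It fails at once if the mug is shoved or knocked over (distance of coffee_mug from where it was at the start of the episode above 0.03 m or angle between coffee_mug's own z axis and vertical above 0.35 rad).
It fails at once if the block of sticky notes is shoved or knocked over (distance of sticky_notes from where it was at the start of the episode above 0.03 m or angle between sticky_notes's own z axis and vertical above 0.35 rad).
It fails at once if the stapler is shoved or knocked over (distance of stapler from where it was at the start of the episode above 0.03 m or angle between stapler's own z axis and vertical above 0.35 rad).
It also fails if it takes over 38 s, if anything falls off the work surface, if the arm or the gripper's body presses on something with over 40 N, if the wrist force passes 120 N, or if a joint passes its speed limit or range.

## Working session

There is one attempt and no reset: what is moved stays moved. The work goes in short steps, Python scripts to look and compute and a tool call to move; the robot and the scene stay as the last step left them, time stands still between calls to the robot, and variables do not carry over. Pictures are saved under pics/ and viewed, and the job is handed in when it is done.

Besides the shell and the picture viewer there is one more tool, called after "Request:" as name(argument=value, ...), one argument or row to a line, values as JSON. move_arm: Moves the arm, as the interface text tells. Its arguments: {"type":"object","properties":{"dp":{"type":"array"},"rot":{"type":"array"},"hand":{"type":"number"}},"required":["dp","rot"]}

```bash
mkdir -p pics
cat > h.py <<'E'
import numpy as np,cv2
from station import arm
def grab(n,tag):
    ci=arm.camera_info(n); im,d=arm.get_image(n)
    np.savez(f'pics/{tag}.npz',im=im,d=d,mtx=ci['mtx'],R=ci['R'],t=ci['t'])
    cv2.imwrite(f'pics/{tag}.png',im[:,:,::-1])
def load(tag):
    z=np.load(f'pics/{tag}.npz'); im,d,K,R,t=[z[k] for k in('im','d','mtx','R','t')]
    v,u=np.mgrid[:420,:560]
    P=np.stack([(u-K[0,2])/K[0,0]*d,(v-K[1,2])/K[1,1]*d,d],-1)
    W=(P-t.ravel())@R
    return im,d,W
E
python3 - <<'E'
from h import *
print(arm.observe())
grab('top','t0');grab('scene','s0')
E
```

```text
{'time_s': 0.0, 'qpos': array([ 1.21201319e+00,  5.33966180e-02,  1.61429951e+00,  3.89746109e-05,
        1.47601472e+00, -1.18990710e-01]), 'qvel': array([-0.00089907,  0.00023914,  0.00060498, -0.0003834 ,  0.00100065,
        0.00050829]), 'joint_torque': array([-1.51933324e-03, -3.93684769e+01, -3.70173883e+01, -2.14125048e-04,
        7.07063780e-03,  2.66836835e-06]), 'eef_pos': array([148.19919519, 606.52842844, 230.03509096]), 'orientation': array([ 0.5565931 ,  0.43595772, -0.4372516 , -0.55583812]), 'wrist_force': array([-0.06046713,  0.40539709,  0.08065746]), 'wrist_torque': array([-0.0184791 , -0.04080088,  0.04160322]), 'gripper_width': 1.0019168565977126}
```

```bash
ls pics
```

```text
s0.npz
s0.png
t0.npz
t0.png
```

View pics/t0.png

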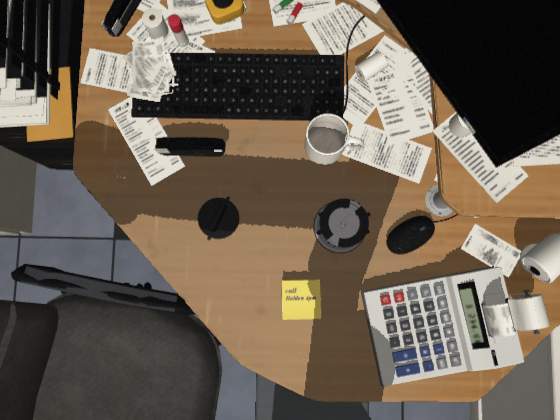

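View pics/s0.png

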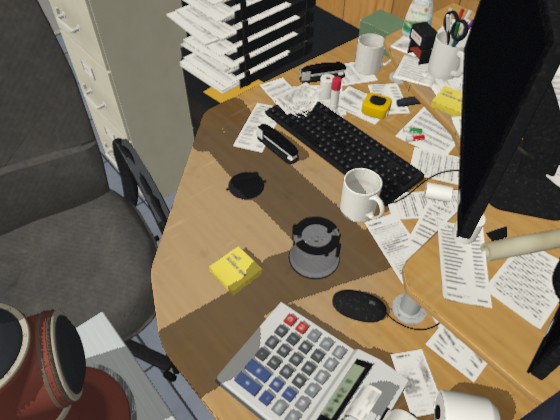

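The top view shows the lid at about (218,218) and the grinder at (342,224). The mug is at (326,138), the stapler at (190,147) and the notes at (301,300). I'll zoom in and measure.

Run:
```python
from h import *
im,d,W=load('t0')
for n,(u,v) in dict(lid=(218,218),gr=(342,224),mug=(326,138),st=(190,147),note=(301,300)).items(): print(n,W[v,u].round(1))
a=cv2.resize(im[180:260,180:260],None,fx=5,fy=5,interpolation=cv2.INTER_CUBIC)
b=cv2.resize(im[184:264,302:382],None,fx=5,fy=5,interpolation=cv2.INTER_CUBIC)
c=np.hstack([a,b]).astype(float)
c=(255*(c/255)**0.5).astype(np.uint8)
cv2.imwrite('pics/z0.png',c[:,:,::-1])
im,d,W=load('s0')
c=cv2.resize(im[200:290,270:360],None,fx=6,fy=6,interpolation=cv2.INTER_CUBIC)
c=(255*(c/255.)**0.5).astype(np.uint8)
cv2.imwrite('pics/z1.png',c[:,:,::-1])
```

```text
lid [548.6 226.2  46.9]
gr [539.6 -13.   64.4]
mug [723.   14.4   8.1]
st [689.8 287.2  44.2]
note [393.1  61.3  16.4]
```

View pics/z0.png

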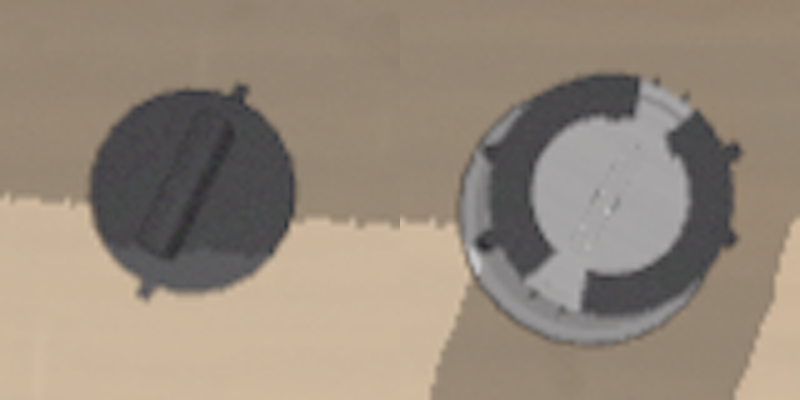

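View pics/z1.png

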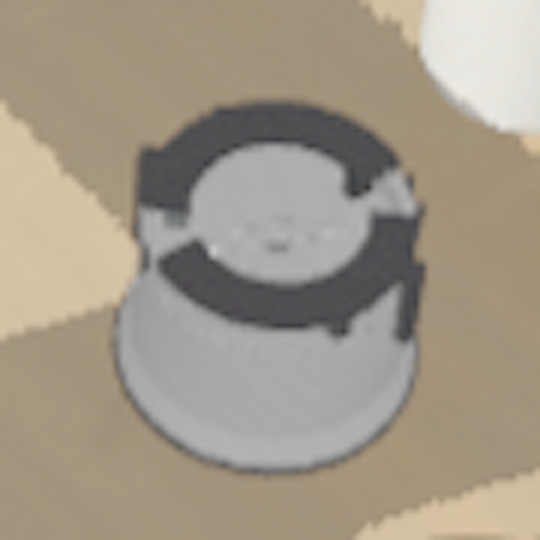

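```bash
cat >> h.py <<'E'
from scipy.spatial.transform import Rotation as Rn
def tool():
    s=arm.observe(); return s['eef_pos'],Rn.from_quat(s['orientation']).as_matrix(),s
def fitc(P):
    A=np.c_[2*P,np.ones(len(P))]; s=np.linalg.lstsq(A,(P**2).sum(1),rcond=None)[0]
    return s[:2],np.sqrt(s[2]+s[0]**2+s[1]**2)
E
python3 - <<'E'
from h import *
p,R,s=tool(); print(p,R.round(3))
im,d,W=load('t0')
g=cv2.cvtColor(im,cv2.COLOR_RGB2GRAY)
# lid
near=np.hypot(W[...,0]-548,W[...,1]-226)<70
m=near&(W[...,2]>10); 
cover=near&(W[...,2]>12)&(W[...,2]<22); bar=near&(W[...,2]>40)
(c,_,_)=cv2.minAreaRect(W[bar][:,:2].astype(np.float32)) ,0,0
print('bar',cv2.minAreaRect(W[bar][:,:2].astype(np.float32)),W[bar][:,:2].mean(0))
mm=(cover|bar).astype(np.uint8)
P=W[cover][:,:2].astype(np.float32); print('cover circ',cv2.minEnclosingCircle(P), np.median(W[cover][:,2]))
near=np.hypot(W[...,0]-540,W[...,1]+13)<75
col=near&(W[...,2]>76)&(W[...,2]<85)
P=W[col][:,:2]; print('collar',P.mean(0),np.median(W[col][:,2]),cv2.minEnclosingCircle(P.astype(np.float32)))
c0=P.mean(0)
for it in range(3):
    a=np.arctan2(*(P-c0).T[::-1]);r=np.hypot(*(P-c0).T)
    b=np.floor(np.degrees(a)/6).astype(int)
    ro=[];ri=[]
    for k in np.unique(b):
        i=np.where(b==k)[0]; ro.append(P[i[r[i].argmax()]]); ri.append(P[i[r[i].argmin()]])
    co,Ro=fitc(np.array(ro));print(co,Ro,fitc(np.array(ri)));c0=co
h=np.histogram(np.degrees(a),bins=np.arange(-180,181,6))
print(dict(zip(h[1].astype(int).tolist(),h[0].tolist())))
E
```

```text
[148.23569479 606.58822866 230.18398275] [[ 0.237 -0.001 -0.971]
 [ 0.971 -0.002  0.237]
 [-0.002 -1.     0.   ]]
bar ((551.870361328125, 230.36524963378906), (14.984216690063477, 59.391944885253906), 66.86209869384766) [551.68434583 230.08708924]
cover circ ((552.3864135742188, 230.32952880859375), 47.532142639160156) 16.20682667115256
collar [540.13944487 -14.59262012] 79.87852064019532 ((540.73876953125, -14.061195373535156), 51.616329193115234)
[540.42903842 -14.73023678] 46.285672398902605 (array([539.90236842, -14.1482376 ]), np.float64(31.843282293013907))
[540.46077639 -14.72396431] 46.30154414494866 (array([539.90706854, -14.09605033]), np.float64(31.822864870455934))
[540.46077639 -14.72396431] 46.30154414494866 (array([539.90706854, -14.09605033]), np.float64(31.822864870455934))
{-180: 21, -174: 19, -168: 20, -162: 18, -156: 17, -150: 19, -144: 19, -138: 19, -132: 20, -126: 19, -120: 18, -114: 24, -108: 20, -102: 19, -96: 14, -90: 23, -84: 19, -78: 20, -72: 26, -66: 21, -60: 18, -54: 20, -48: 18, -42: 2, -36: 1, -30: 0, -24: 2, -18: 10, -12: 19, -6: 19, 0: 20, 6: 20, 12: 18, 18: 18, 24: 18, 30: 20, 36: 17, 42: 21, 48: 18, 54: 18, 60: 16, 66: 21, 72: 21, 78: 20, 84: 20, 90: 17, 96: 18, 102: 21, 108: 28, 114: 20, 120: 19, 126: 20, 132: 13, 138: 5, 144: 3, 150: 2, 156: 2, 162: 15, 168: 18, 174: 17}
```

Request:
move_arm(
  dp=[
    [-2.7, 0, -4.8],
    [-2.7, 0, -4.8],
    [-2.7, 0, -4.8],
    [-2.7, 0, -4.8],
    [-2.7, 0, -4.8],
  ],
  rot=[
    [0, 0, 0],
    [0, 0, 0],
    [0, 0, 0],
    [0, 0, 0],
    [0, 0, 0],
  ],
)

```text
time_s: 0.72
eef_pos: [350.4, 417.4, 230.9]
orientation: [0.556, 0.437, -0.437, -0.556]
wrist_force: [0.6, 0.3, -1.2]
gripper_width: 0.999
```

Request:
move_arm(
  dp=[
    [-2.7, 0, -4.8],
    [-2.7, 0, -4.8],
    [-2.7, 0, -4.8],
    [-2.7, 0, -4.8],
    [-2.7, 0, -4.8],
  ],
  rot=[
    [0, 0, 0],
    [0, 0, 0],
    [0, 0, 0],
    [0, 0, 0],
    [0, 10, 0],
  ],
)

```text
time_s: 1.35
eef_pos: [551.4, 229.4, 230.8]
orientation: [-0.593, -0.385, 0.385, 0.593]
wrist_force: [0.3, 0.9, 0.2]
gripper_width: 0.999
```

Run:
```python
from h import *
p,R,s=tool(); print(p,R.round(3),s['qpos'].round(3),s['time_s'])
grab('wrist','w1')
```

```text
[551.40956137 229.35428734 230.77344022] [[ 0.407 -0.001 -0.913]
 [ 0.913  0.     0.407]
 [-0.    -1.     0.001]] [ 0.27  -0.012  1.679  0.     1.475 -0.882] 1.35
```

View pics/w1.png

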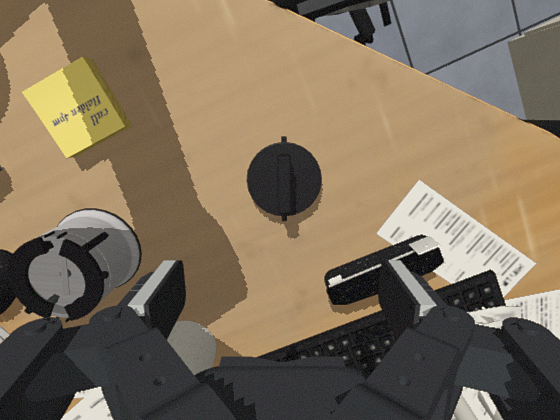

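The wrist view shows the lid at about (284,180) with its bar nearly upright in the image. The grinder is at the lower left. I'll measure both.

```bash
cat >> h.py <<'E'
def lid(W,c,zb=0,rad=70):
    near=np.hypot(W[...,0]-c[0],W[...,1]-c[1])<rad
    z=W[...,2]-zb
    cover=near&(z>12)&(z<20); bar=near&(z>43)&(z<50)
    r=cv2.minAreaRect(W[bar][:,:2].astype(np.float32))
    x=W[bar][:,:2]; m=x.mean(0); w,v=np.linalg.eigh(np.cov(x.T)); ax=v[:,1]*np.sign(v[0,1])
    print('bar',r,'pca',m.round(1),np.degrees(np.arctan2(ax[1],ax[0])).round(2),'cover circ',cv2.minEnclosingCircle(W[cover][:,:2].astype(np.float32)),np.median(W[cover][:,2]),np.median(W[bar][:,2]))
    P=W[cover][:,:2]; c0=np.array(c)
    for _ in range(3):
        a=np.arctan2(*(P-c0).T[::-1]);r=np.hypot(*(P-c0).T);b=np.floor(np.degrees(a)/6).astype(int)
        o=[]
        for k in np.unique(b):
            i=np.where(b==k)[0]; o.append(P[i[r[i].argmax()]])
        o=np.array(o); c0,R0=fitc(o)
        e=abs(np.hypot(*(o-c0).T)-R0)<1.5; c0,R0=fitc(o[e])
    print('cover fit',c0,R0)
E
python3 - <<'E'
from h import *
im,d,W=load('w1'); lid(W,(552,230))
near=np.hypot(W[...,0]-540,W[...,1]+14)<75
col=near&(W[...,2]>76)&(W[...,2]<85); print(col.sum(), np.median(W[col][:,2]),W[col][:,:2].mean(0))
E
```

```text
bar ((550.521728515625, 231.78240966796875), (13.377911567687988, 59.773033142089844), 66.36746215820312) pca [549.7 232.5] -23.5 cover circ ((550.2867431640625, 232.00360107421875), 47.46540451049805) 15.617911407628958 45.37344724680703
cover fit [550.62620166 232.02501659] 41.5393448478851
3484 79.00356298754443 [537.44455937 -11.31821094]
```

Request:
move_arm(
  dp=[
    [0.13, 3, 0],
    [0, 4, 0],
    [0, 4, 0],
    [0, 2, 0],
    [0, 0, 0],
  ],
  rot=[
    [0, 0, 0],
    [0, 0, 0],
    [0, 0, 0],
    [0, 0, 0],
    [0, 0, 0],
  ],
)

```text
time_s: 2.02
eef_pos: [549.8, 231.8, 99.5]
orientation: [-0.592, -0.385, 0.388, 0.592]
wrist_force: [0.9, -0.1, 0.7]
gripper_width: 0.997
```

Run:
```python
from h import *
p,R,s=tool(); print(p,s['time_s'])
grab('wrist','w2')
im,d,W=load('w2'); lid(W,(551,231))
```

```text
[549.77126464 231.76225732  99.47493927] 2.025
bar ((550.1106567382812, 232.07757568359375), (13.519021034240723, 58.99905014038086), 66.79357147216797) pca [549.  232.8] -23.55 cover circ ((550.5037841796875, 231.97824096679688), 47.61216354370117) 15.631750637857511 45.39456767568024
cover fit [550.57251731 232.11093687] 41.5740696957382
```

View pics/w2.png

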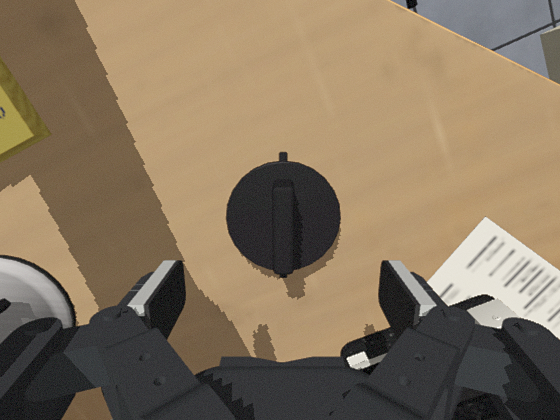

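Request:
move_arm(
  dp=[
    [0.05, 3, -0.05],
    [0, 3, 0],
    [0, 1.2, 0],
    [0, 0.7, 0],
    [0, 0, 0],
  ],
  rot=[
    [0, 0, 0],
    [0, 0, 0],
    [0, 0, 0],
    [0, 0, 0],
    [0, 0, 0],
  ],
)

```text
time_s: 2.7
eef_pos: [552.5, 232.5, 23.3]
orientation: [0.592, 0.387, -0.386, -0.592]
wrist_force: [-0.0, 0.8, -0.1]
gripper_width: 1.001
```

Request:
move_arm(
  dp=[
    [0, 0, 0],
    [0, 0, 0],
    [0, 0, 0],
    [0, 0, 0],
    [0, 0, 0],
  ],
  rot=[
    [0, 0, 0],
    [0, 0, 0],
    [0, 0, 0],
    [0, 0, 0],
    [0, 0, 0],
  ],
  hand=0.5,
)

```text
time_s: 3.32
eef_pos: [552.0, 232.4, 22.6]
orientation: [0.592, 0.387, -0.386, -0.592]
wrist_force: [-0.3, 1.0, 2.0]
gripper_width: 0.149
```

Request:
move_arm(
  dp=[
    [0, 0, 0],
    [0, 0, 0],
    [0, 0, 0],
    [0, 0, 0],
    [0, 0, 0],
  ],
  rot=[
    [0, 0, 0],
    [0, 0, 0],
    [0, 0, 0],
    [0, 0, 0],
    [0, 0, 0],
  ],
  hand=0,
)

```text
time_s: 3.95
eef_pos: [552.0, 232.3, 22.6]
orientation: [0.592, 0.387, -0.386, -0.592]
wrist_force: [-0.5, -0.1, 3.6]
gripper_width: 0.147
```

Run:
```python
from h import *
p,R,s=tool(); print(p,R.round(3),s['time_s'],s['wrist_force'],s['gripper_width']*85)
grab('wrist','w3')
im,d,W=load('w3'); lid(W,(551,231))
```

```text
[552.04034579 232.32393984  22.61736107] [[ 0.403  0.001 -0.915]
 [ 0.915  0.     0.403]
 [ 0.    -1.    -0.   ]] 3.95 [-0.50445283 -0.14476107  3.63368584] 12.514679836109273
bar ((548.8112182617188, 230.96047973632812), (37.497493743896484, 58.14369201660156), 44.952266693115234) pca [548. 234.] -23.82 cover circ ((548.2659301757812, 234.56448364257812), 44.41393280029297) 15.636702637334867 45.49863170559783
cover fit [550.88082503 232.68281961] 41.60414619398472
```

View pics/w3.png

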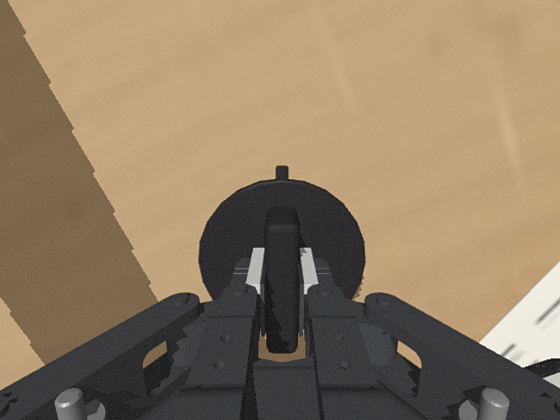

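Request:
move_arm(
  dp=[
    [0, -2, 0],
    [0, -4, 0],
    [0, -5, 0],
    [0, -5, 0],
    [0, -4, 0],
  ],
  rot=[
    [0, 0, 0],
    [0, 0, 0],
    [0, 0, 0],
    [0, 0, 0],
    [0, 0, 0],
  ],
)

```text
time_s: 4.62
eef_pos: [551.6, 232.2, 225.3]
orientation: [0.592, 0.387, -0.386, -0.592]
wrist_force: [0.4, 0.1, -1.4]
gripper_width: 0.153
```

Request:
move_arm(
  dp=[
    [-4.2, 0, -3.4],
    [-4.2, 0, -3.4],
    [-4.2, 0, -3.4],
    [-4.2, 0, -3.4],
    [-4.2, 0, -3.4],
  ],
  rot=[
    [0, 0, 0],
    [0, 0, 0],
    [0, 0, 0],
    [0, 0, 0],
    [0, 7, 0],
  ],
)

```text
time_s: 5.25
eef_pos: [622.5, -30.0, 222.7]
orientation: [-0.615, -0.348, 0.349, 0.615]
wrist_force: [-0.4, 0.3, -0.5]
gripper_width: 0.155
```

Run:
```python
from h import *
p,R,s=tool(); print(p,R.round(3),s['time_s'],s['wrist_force'],s['gripper_width']*85,s['qpos'])
grab('wrist','w4')
im,d,W=load('w4'); 
near=np.hypot(W[...,0]-540,W[...,1]+14)<75
col=near&(W[...,2]>75)&(W[...,2]<85); print(col.sum(), np.median(W[col][:,2]),W[col][:,:2].mean(0))
```

```text
[622.52406514 -29.98625031 222.72607866] [[ 0.514 -0.    -0.858]
 [ 0.858  0.     0.514]
 [-0.    -1.     0.   ]] 5.25 [-0.43894118  0.30399517 -0.45723038] 13.202324577263312 [-1.67507773e-01  5.41518277e-02  1.62576082e+00  8.67689093e-05
  1.46210863e+00 -1.19850011e+00]
5405 79.17819805524398 [537.54333977 -12.30803217]
```

View pics/w4.png

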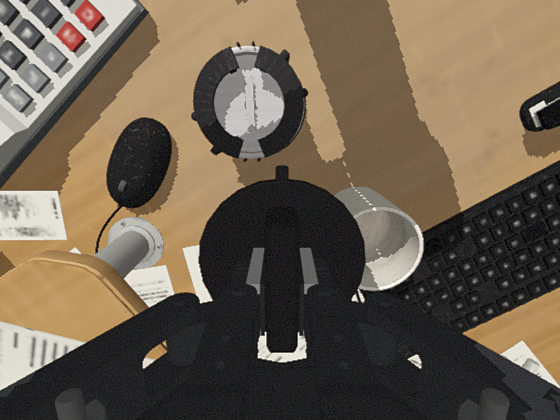

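The grinder is fully visible at (249,102) with its notches at (243,50) and (250,153). The held lid is at (283,250).

```bash
cat > m.py <<'E'
from h import *
def collar(W,zc,g=(540,-14)):
    near=np.hypot(W[...,0]-g[0],W[...,1]-g[1])<52
    col=near&(abs(W[...,2]-zc)<2.5); P=W[col][:,:2]; c0=np.array(g,float)
    for _ in range(5):
        a=np.degrees(np.arctan2(*(P-c0).T[::-1]));r=np.hypot(*(P-c0).T)
        k=(r<47.5)&(r>28)
        b=np.floor(a/4).astype(int); o=[];n=[]
        for q in np.unique(b):
            i=np.where((b==q)&k)[0]
            if len(i)<8: continue
            o.append(P[i[r[i].argmax()]]); n.append(P[i[r[i].argmin()]])
        n=np.array(n); o=np.array(o)
        ci,Ri=fitc(n); e=abs(np.hypot(*(n-ci).T)-Ri)<1; ci,Ri=fitc(n[e])
        co,Ro=fitc(o); e=abs(np.hypot(*(o-co).T)-Ro)<1; co,Ro=fitc(o[e]); c0=ci
    print('inner',ci,Ri,'outer',co,Ro)
    k=(r<44)&(r>32)
    h=np.histogram(a[k],bins=np.arange(-180,181,1))[0]
    # notch axis: empty angle bins, doubled-angle mean
    e=np.where(h<=h.mean()*0.3)[0]-179.5
    z=np.exp(2j*np.radians(e)).sum(); print('notch axis',np.degrees(np.angle(z))/2,'empty',e)
    return ci
E
python3 - <<'E'
from m import *
im,d,W=load('w4'); c=collar(W,79.2)
# held lid
s=arm.observe(); p=s['eef_pos']; 
near=np.hypot(W[...,0]-p[0],W[...,1]-p[1])<60
for z in range(170,270,3):
    k=near&(abs(W[...,2]-z)<1.5); print(z,k.sum(),end='; ')
E
```

```text
inner [539.47554179 -13.03929367] 29.603299217152813 outer [539.29078955 -13.20455902] 45.98949497401414
notch axis -29.229535991507223 empty [-120.5  -42.5  -41.5  -40.5  -39.5  -38.5  -37.5  -36.5  -35.5  -34.5
  -33.5  -32.5  -31.5  -30.5  -29.5  -28.5  -27.5  -26.5  -25.5  -24.5
  -23.5  -22.5  -21.5  -20.5  -19.5  -18.5  -17.5  -16.5  138.5  139.5
  140.5  141.5  142.5  143.5  144.5  145.5  146.5  147.5  148.5  149.5
  150.5  151.5  152.5  153.5  154.5  155.5  156.5  157.5  158.5  159.5
  160.5  161.5  162.5  163.5]
170 0; 173 0; 176 0; 179 0; 182 0; 185 0; 188 0; 191 0; 194 0; 197 0; 200 0; 203 0; 206 0; 209 2; 212 88; 215 9542; 218 1236; 221 50; 224 55; 227 122; 230 187; 233 218; 236 226; 239 255; 242 401; 245 4023; 248 504; 251 261; 254 186; 257 270; 260 592; 263 269; 266 628; 269 1028;
```

Run:
```python
from m import *
im,d,W=load('w4')
p=np.array([622.52,-29.99]); near=np.hypot(W[...,0]-p[0],W[...,1]-p[1])<60
k=near&(W[...,2]>212)&(W[...,2]<219)
print('z',np.median(W[k][:,2]))
A=np.c_[W[k][:,:2]-p,np.ones(k.sum())];print('tilt',np.linalg.lstsq(A,W[k][:,2],rcond=None)[0])
P=W[k][:,:2]-p
c0=np.zeros(2)
for _ in range(4):
    a=np.degrees(np.arctan2(*(P-c0).T[::-1]));r=np.hypot(*(P-c0).T);b=np.floor(a/4).astype(int);o=[]
    for q in np.unique(b):
        i=np.where(b==q)[0]
        if r[i].max()>38:o.append(P[i[r[i].argmax()]])
    o=np.array(o);c0,R0=fitc(o);
    for _ in range(3):
        e=abs(np.hypot(*(o-c0).T)-R0)<.8;c0,R0=fitc(o[e])
print('lid minus TCP',c0,R0,e.sum())
t=P[(r>44)];  print('tab',len(t),np.degrees(np.arctan2(*(t-c0).T[::-1])).mean(),)
k=near&(W[...,2]>243.5)&(W[...,2]<247.5)
x=W[k][:,:2]-p
rect=cv2.minAreaRect(x.astype(np.float32)); print(rect)
```

```text
z 215.76058426295538
tilt [ 2.61802843e-03 -2.24302000e-03  2.15792850e+02]
lid minus TCP [-1.18176053  0.22351413] 41.53562420946602 60
tab 97 148.94472476745293
((-3.4632997512817383, -1.4373016357421875), (37.28053283691406, 57.98145294189453), 38.11046600341797)
```

Request:
move_arm(
  dp=[
    [-1.0, 0, 2.6],
    [-1.0, 0, 3.3],
    [-0.76, 0, 2.0],
    [0, 4, 0],
    [0, 4, 0],
  ],
  rot=[
    [0, 0, 0],
    [0, 0, 0],
    [0, 0, 0],
    [0, -1.7, 0],
    [0, 0, 0],
  ],
)

```text
time_s: 5.92
eef_pos: [540.7, -11.5, 142.7]
orientation: [0.61, 0.359, -0.358, -0.609]
wrist_force: [1.2, 0.1, -2.4]
gripper_width: 0.148
```

Request:
move_arm(
  dp=[
    [0, 2.6, 0],
    [0, 0, 0],
    [0, 0, 0],
    [0, 0, 0],
    [0, 0, 0],
  ],
  rot=[
    [0, 0, 0],
    [0, 0, 0],
    [0, 0, 0],
    [0, 0, 0],
    [0, 0, 0],
  ],
)

```text
time_s: 6.55
eef_pos: [541.6, -11.9, 117.8]
orientation: [0.61, 0.359, -0.358, -0.609]
wrist_force: [0.3, 1.1, -0.4]
gripper_width: 0.151
```

Run:
```python
from m import *
p,R,s=tool(); print(p,R.round(3),s['time_s'],s['wrist_force'])
grab('wrist','w5');grab('scene','s5')
im,d,W=load('s5')
a=cv2.resize(im[150:300,230:430],None,fx=4,fy=4,interpolation=cv2.INTER_CUBIC)
a=(255*(a/255.)**0.5).astype(np.uint8)
cv2.imwrite('pics/z5.png',a[:,:,::-1])
```

```text
[541.63622097 -11.86668132 117.75991162] [[ 0.485  0.002 -0.874]
 [ 0.874 -0.     0.485]
 [ 0.001 -1.    -0.002]] 6.55 [ 0.32310755  1.10526833 -0.36300097]
```

View pics/w5.png

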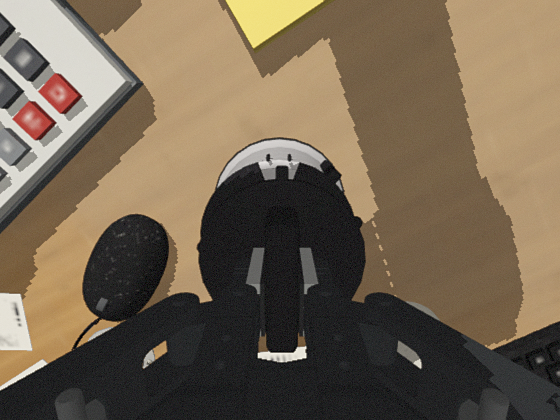

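View pics/z5.png

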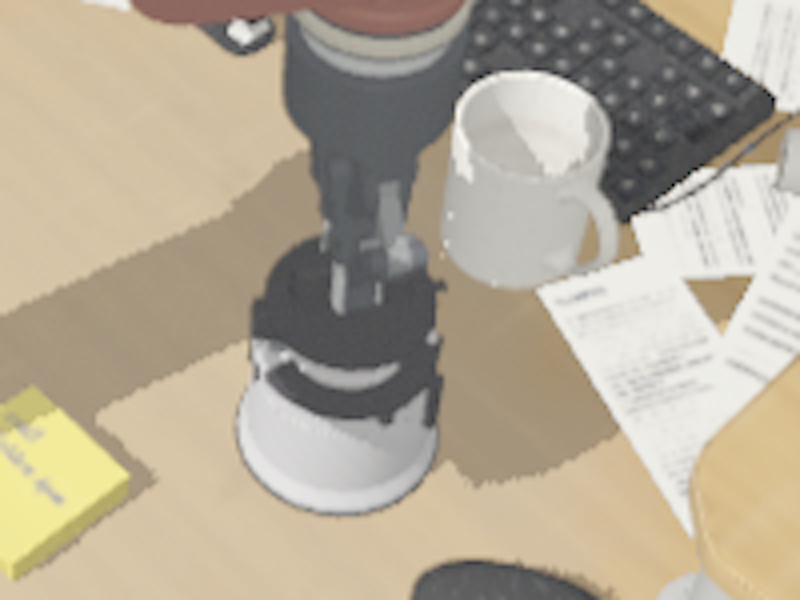

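Request:
move_arm(
  dp=[
    [-0.13, 0, 0.03],
    [0, 0, 0],
    [0, 0.7, 0],
    [0, 0.7, 0],
    [0, 0, 0],
  ],
  rot=[
    [0, 0, 0],
    [0, 0, 0],
    [0, 0, 0],
    [0, 0, 0],
    [0, 0, 0],
  ],
)

```text
time_s: 7.28
eef_pos: [539.0, -12.6, 100.9]
orientation: [-0.609, -0.358, 0.359, 0.61]
wrist_force: [0.1, 0.2, -0.4]
gripper_width: 0.155
```

Request:
move_arm(
  dp=[
    [0, 0.3, 0],
    [0, 0.3, 0],
    [0, 0.3, 0],
    [0, 0, 0],
    [0, 0, 0],
  ],
  rot=[
    [0, 0, 0],
    [0, 0, 0],
    [0, 0, 0],
    [0, 0, 0],
    [0, 0, 0],
  ],
)

```text
time_s: 7.9
eef_pos: [540.0, -12.7, 93.4]
orientation: [0.609, 0.359, -0.359, -0.609]
wrist_force: [0.8, 0.6, -1.4]
gripper_width: 0.149
```

Request:
move_arm(
  dp=[
    [0, 0.1, 0],
    [0, 0.1, 0],
    [0, 0, 0],
    [0, 0, 0],
    [0, 0, 0],
  ],
  rot=[
    [0, 0, 0],
    [0, 0, 0],
    [0, 0, 0],
    [0, 0, 0],
    [0, 0, 0],
  ],
)

```text
time_s: 8.52
eef_pos: [540.1, -12.8, 92.1]
orientation: [0.609, 0.359, -0.359, -0.609]
wrist_force: [-3.9, -0.1, 5.6]
gripper_width: 0.151
```

Run:
```python
from m import *
p,R,s=tool(); print(p,R.round(3),s['time_s'],s['wrist_force'],s['wrist_torque'])
grab('wrist','w6');grab('scene','s6')
im,d,W=load('s6')
a=cv2.resize(im[150:300,230:430],None,fx=4,fy=4,interpolation=cv2.INTER_CUBIC)
a=(255*(a/255.)**0.5).astype(np.uint8)
cv2.imwrite('pics/z6.png',a[:,:,::-1])
im,d,W=load('w6'); near=np.hypot(W[...,0]-540,W[...,1]+13)<60
k=near&(W[...,2]>80)&(W[...,2]<92);print(np.median(W[k][:,2]))
A=np.c_[W[k][:,:2]-p[:2],np.ones(k.sum())];print('tilt',np.linalg.lstsq(A,W[k][:,2],rcond=None)[0])
```

```text
[540.14120582 -12.76794202  92.08983368] [[ 0.485  0.    -0.874]
 [ 0.874 -0.     0.485]
 [ 0.    -1.    -0.   ]] 8.525 [-3.88823274 -0.10800701  5.62869063] [ 0.08604545  0.48783487 -0.00183333]
85.12406048692661
tilt [ 5.05612316e-03 -3.15649631e-03  8.51361853e+01]
```

View pics/z6.png

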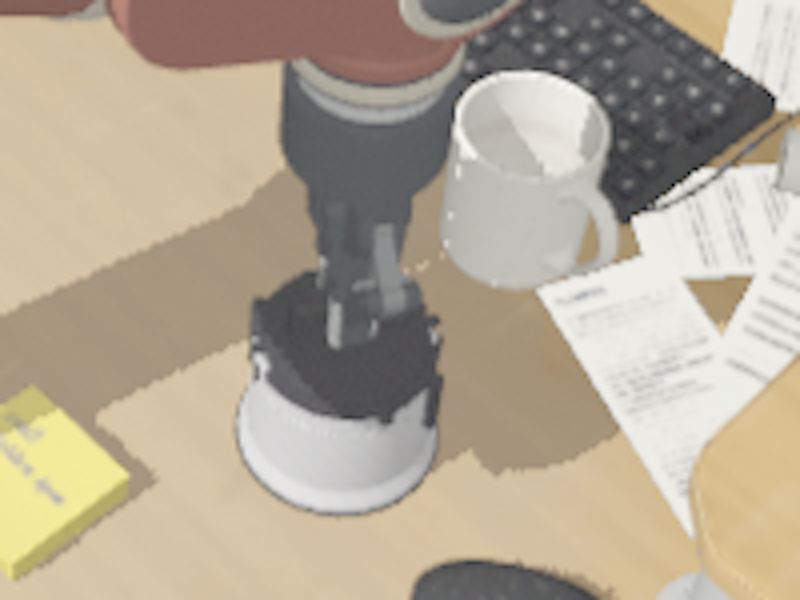

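View pics/w6.png

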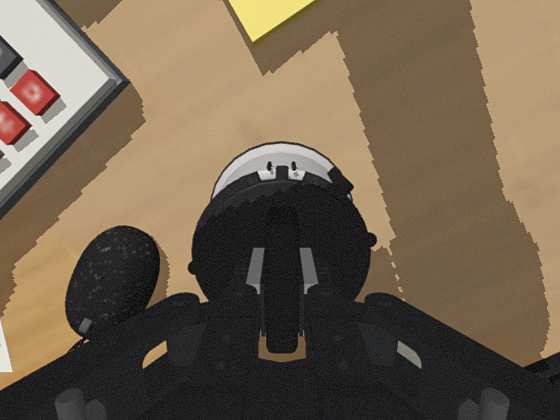

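Request:
move_arm(
  dp=[
    [0, 0, 0],
    [-0.02, 0, 0],
    [0, 0, 0],
    [-0.02, 0, 0],
    [0, 0, 0],
  ],
  rot=[
    [0, 5, 0],
    [0, 5, 0],
    [0, 5, 0],
    [0, 5, 0],
    [0, 0, 0],
  ],
)

```text
time_s: 9.25
eef_pos: [540.6, -13.1, 92.1]
orientation: [0.663, 0.248, -0.247, -0.662]
wrist_force: [0.6, -0.3, 4.4]
gripper_width: 0.15
```

Run:
```python
from m import *
p,R,s=tool(); print(p,np.degrees(np.arctan2(R[1,0],R[0,0])),s['time_s'],s['wrist_force'],s['wrist_torque'])
```

```text
[540.61238058 -13.11008051  92.10508681] 41.01086338793623 9.25 [ 0.63810135 -0.29658965  4.44671305] [ 0.09043503 -0.01312553 -0.01657221]
```

Request:
move_arm(
  dp=[
    [0, 0, -0.02],
    [0, 0, 0],
    [0, 0, -0.02],
    [0, 0, 0],
    [0, 0, 0],
  ],
  rot=[
    [0, 5, 0],
    [0, 5, 0],
    [0, 5, 0],
    [0, 5, 0],
    [0, 0, 0],
  ],
)

```text
time_s: 9.88
eef_pos: [541.0, -13.3, 92.1]
orientation: [0.695, 0.13, -0.128, -0.695]
wrist_force: [2.7, 1.6, 4.2]
gripper_width: 0.151
```

Request:
move_arm(
  dp=[
    [0, 0, 0],
    [0, 0, 0],
    [0, 0, 0],
    [0, 0, 0],
    [0, 0, 0],
  ],
  rot=[
    [0, 0, 0],
    [0, 0, 0],
    [0, 0, 0],
    [0, 0, 0],
    [0, 0, 0],
  ],
)

```text
time_s: 10.5
eef_pos: [540.9, -13.3, 92.1]
orientation: [0.695, 0.13, -0.128, -0.695]
wrist_force: [3.8, 2.6, 4.9]
gripper_width: 0.153
```

Run:
```python
from m import *
p,R,s=tool(); print(p,np.degrees(np.arctan2(R[1,0],R[0,0])),s['time_s'],s['wrist_force'],s['wrist_torque'],s['gripper_width'])
grab('wrist','w7')
im,d,W=load('w7')
near=np.hypot(W[...,0]-540,W[...,1]+13)<60
k=near&(W[...,2]>80)&(W[...,2]<90);print(np.median(W[k][:,2]))
A=np.c_[W[k][:,:2]-p[:2],np.ones(k.sum())];print('tilt',np.linalg.lstsq(A,W[k][:,2],rcond=None)[0])
a=cv2.resize(im[110:310,150:410],None,fx=3,fy=3,interpolation=cv2.INTER_CUBIC)
a=(255*(a/255.)**0.5).astype(np.uint8)
cv2.imwrite('pics/z7.png',a[:,:,::-1])
```

```text
[540.93545038 -13.34018354  92.08807524] 20.996645240894683 10.5 [3.84342868 2.61894683 4.87345513] [ 0.22191265 -0.62434016  0.09656188] 0.153299990104867
85.12503910377475
tilt [ 2.32146614e-03 -8.93271194e-03  8.51637178e+01]
```

View pics/z7.png

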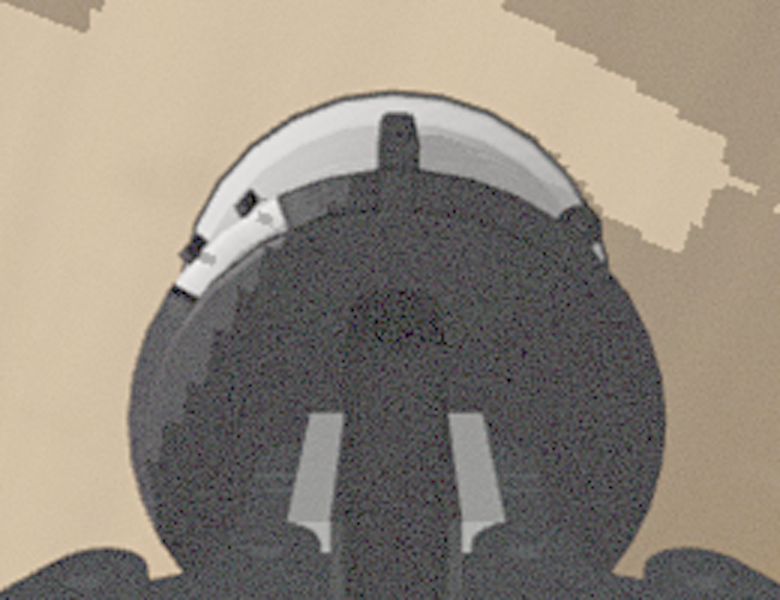

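The pointer tab sits over the broad rib at (398,140) in the enlarged view, with the notch well to its left. The wrist torque is 0.097 N·m, against about 0.09 expected from the spring at half way. I'm handing the job in.

Run:
```python
from h import *
print(arm.job_done()); s=arm.observe(); print(s['time_s'],s['eef_pos'],s['wrist_torque'])
```

```text
the job is handed in; nothing more can be done
None
the job is handed in; nothing more can be done
```

The lid is seated in the grinder's mouth and turned 40° clockwise to the half-way ribs. I handed the job in at about 10.5 s with the gripper still holding the lid there. No verdict was reported.

**What I did:** I found the lid and grinder with the top and wrist cameras, which agreed to about 1–2 mm. I then gripped the bar, lowered the lugs through the notches and turned the lid in two 20° steps.

**Last checks before hand-in:**
- **Seating:** the cover top measured 86 mm above the desk after correcting for a camera reading about 0.9 mm low. That puts the lid's origin at about 69.5 mm, with a tilt below 0.01 rad.
- **Turn:** the tool had turned 40° (about 0.70 rad), and the pointer tab was over the broad rib in the wrist picture.
- **Spring:** the wrist torque was 0.097 N·m, against about 0.09 N·m expected at half way.
- **Forces:** there was a sideways load of about 4.7 N and about 5 N vertically at the wrist, both far below the limits.
- **Grip:** the opening was steady at about 13 mm on the 14 mm bar.

I did not re-measure the mug, stapler and sticky notes at the end. The path did not go near them, and no contact showed in the forces.

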